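# Wedge the chopping board level

### The arm

A 6-joint arm with a two-finger parallel gripper is mounted at the origin on the work surface. World frame = base frame: x ahead of the robot, y to its left, z up, the work surface at z = 0. Lengths are in m, angles in rad, forces in N, time in s.
With the tool pointing down it reaches from about 0.35 to 0.975 m from the base axis. Payload 7.1 kg.
Tool frame: the origin (TCP) lies on the centre line of the jaws, within the pads' length; the fingertips stand 19 mm ahead of it and the grasp point (between the pads) is the TCP (ctrl.tips_ahead is the distance from the TCP to the fingertips, in m); z points along the fingers, y is the line along which they close (so a half turn about z gives the same grasp; the last joint's range is limited). The gripper opens to 88 mm and grips with 3 to 60 N. Pads are 20 mm wide; open, the fingers measure 115 mm over their backs; the gripper's body (75 mm by 178 mm) begins 61 mm behind the grasp point.
Start: joints at [1.277, 0.423, 1.63, -0, 1.089, -0.019], TCP at [0.17, 0.602, 0.242] pointing down, gripper open.
Joint ranges: [-3, 3], [-0.9, 2.11], [0.09, 2.58], [-1.31, 4.45], [0.11, 2.69], [-2.54, 2.54]. Speed limits (rad/s): [2.39, 2.39, 3.01, 3.14, 3.14, 3.14].

### API

Orientations are given as [roll, pitch, yaw] about the fixed x, y, z axes, in that order (R = Rz(yaw) Ry(pitch) Rx(roll)).
In Python, from cell import ctrl gives the robot as it stands.
- The arm moves only by the tool carry_out, never from a script. Its arguments are lists of equal length, an entry for each row: "linear": the shift along the tool's x, y, z in cm, a list of three; "twist": the turn about the tool's z in degrees; "claw": the opening, from 0 (shut) to 1 (fully open). A call has 1 to 8 rows; each row is the pose to reach, as a shift and turn from the pose commanded when the call began, along the tool's axes at that moment; what a row does not reach only later rows make up. A row lasts 1/8 s, in which the tool goes at most 62.5 mm and 10.7 degrees, less where a joint would pass 70% of its speed; a pose out of reach is approached as far as the arm can. A call with a gripper value outside its range is refused whole. The fingers move at their own pace and stop on an object; the grip force is fixed at half the most. Time passes only in rows, so rows that repeat a pose let the fingers close. It gives the time, the measured TCP pose, the force, the opening and the grip force at its end, in the units of the state.
- ctrl.state(): the state, without advancing time (a new reading comes with each control period).
- ctrl.snapshot(name): name is "scene" or "top" or "wrist"; returns (picture, depth): 384x512x3 uint8, blue, green, red; 384x512 float32, m along the optical axis (not along the pixel's ray), 0 where there is no reading.
- ctrl.camera_info(name): a dict with "fov_y" (degrees; the focal length in pixels is half the picture's height over the tangent of half this angle, whatever the lens; pixels are square), "cx", "cy" (the principal point, pixels), "eye" and "attitude" of the camera in the world. Camera axes: x right, y down, z forward; pixel columns grow to the right and rows downward; lengths in m; the calibration is good to about 2 mm. A picture is of the moment at which its call begins: read the wrist's pose just before it. camera_info takes no time and is no camera call; for the wrist camera it gives the pose at the moment of the call.
- ctrl.sign_off(): hands the job in; it is judged then, once.
Trained networks look in the newest picture that a camera, given by its name, has taken for a name from the list of things; names that differ only in an ending like _2 or _b are one class to them, and where a whole thing is asked for, a point or a joint stands for the part that bears it (a point fixed in the world has none). Each returns a list of dicts, best first, with "confidence" (0 to 1); they miss things now and then, are a little off and sometimes report something else, mostly with a low value. They report only what shows in the picture. A call takes as long as a camera call. They do not tell look-alikes from the thing itself.
- ctrl.search_frame(camera, name): "point" ([column, row] in pixels, amid what is visible of it).
- ctrl.landmark_of(camera, name): "point" ([column, row] in pixels: a listed point, or the origin of a listed thing).
The state is a dict: "clock": time; "q": joint angles; "qvel": joint speeds; "tau": joint torques, N m; "eef_pos": TCP position; "tcp_rot": TCP orientation; "wrist_force": force on the tool from outside, world axes, zero at the start; "ft_torque": the same for the moment, N m; "gripper_width": finger opening in m; "gripper_force": force on a finger pad.
Only numpy, scipy, OpenCV 4.12 (cv2) and the standard library are available. Lean on these libraries where they do the work, as an engineer would, in place of code of your own. Each camera call takes 0.05 s, during which the arm holds its last target. There are 200 camera calls.

### The job

The hinged chopping board sags at its front edge. Take the orange wedge, put its thin end under the middle of that edge, at the red mark, and push it straight in along the worktop until the board is up level against its stop clips and the wedge is jammed firmly tight, then let go of it. Do not force it (press about as hard as a thumb would, no more than 20 N on the board), lift the board only with the wedge, and leave the other things on the worktop where they are.

Things in the scene. Friction and masses are not known exactly. Their poses are not given: they have to be found in the camera images.
- stand: (all sizes in mm) fixed white stand, 332 wide, 225 deep, with the hinged board between side rails 34 high; front posts and stop clips 60 high; empty beneath. Origin: 25 below the middle of the level board's lower front edge, 0 to 3 above the worktop (z = 0), different each time. x points in under the board, the way to push; y along the front edge; z up
- board: (mm) beech chopping board, 200 front to back x 280 x 18, 0.5 kg, red mark at the middle of its front edge. Origin: middle of its lower front edge; x runs back to the hinge, z up through it. At first the front edge hangs 10 to 17 low. It takes up to 4 N to lift and falls back by itself; once level, against the clips, it goes no higher: more push only clamps it, some N per mm
- wedge: (mm) orange wedge, 0.1 to 0.16 kg, at the robot's left or right. Taper 120 long, 40 wide, 5 to 29 thick, then a short neck and a grip block 30 x 30, 50 tall. Origin: under the centre of the block; x to the thin end (taper from x = 30 to 150), z up. Friction 0.5 to 0.7, so it stays. A push of about 12 N, not bearing down, jams it tight; 1 to 7 N while the board rises
- wedge_tip (a point): middle of the wedge's thin end, on its underside, 150 mm along x from the wedge's origin. The board gets level with it about 99 to 116 mm past the front edge
- grey_wedge: small plain grey wedge, 83 x 36 mm, only 16 mm at its thick end: too thin for this job, leave it. Origin under its middle
- mug: blue mug, 80 mm across, 90 mm tall, origin under its centre
- bowl: white bowl, 130 mm across, 55 mm tall, origin under its centre
- soap: green soap bottle with white cap, 56 mm across, 150 mm tall, origin under its centre
- jar: amber jar with white lid, 66 mm across, 85 mm tall, origin under its centre
- spatula: spatula lying flat on the worktop
- brush: washing-up brush lying flat on the worktop
There are look-alikes about, which are no part of the job. Several things have the shape of the wedge; the one meant has the colours described above.

How it is judged:
On the way, in this order (a step that is already met when the one before it is completed fails the run):
1. the thin end of the orange wedge is under the middle of the board's front edge, near the worktop (x of wedge_tip in the frame of stand above 0.01 m and z of wedge_tip in the frame of stand below 0.015 m and y of wedge_tip in the frame of stand between -0.03 and 0.03 m), for 0.1 s.
2. the wedge has raised the board level (angle between board's own z axis and vertical below 0.006 rad and x of wedge_tip in the frame of stand above 0.07 m and contact force between wedge and board above 1 N and y of wedge_tip in the frame of stand between -0.03 and 0.03 m), for 0.2 s.
At the end, for the whole second after the job is handed in: The board is level to 0.006 rad, the orange wedge stands flat (within 0.05 rad) and at rest under the board's front edge, thin end 70 mm or more in, within 30 mm of the middle and within 0.2 rad of straight, and is jammed: it presses on the board with more than 8 N (angle between board's own z axis and vertical below 0.006 rad and x of wedge_tip in the frame of stand above 0.07 m and contact force between wedge and board above 8 N and angle between the x axis of wedge and the x axis of stand, either way round below 0.2 rad and angle between wedge's own z axis and vertical below 0.05 rad and linear speed of wedge below 0.01 m/s and y of wedge_tip in the frame of stand between -0.03 and 0.03 m); the robot touches nothing.
It fails at once if the wedge is forced: more than 20 N between wedge and board (contact force between wedge and board above 20 N).
It fails at once if the robot touches the board with more than 3 N (contact force between any of the arm, the fingers and board above 3 N).
It fails at once if another thing on the worktop is moved more than 20 mm (distance of any of grey_wedge, mug, bowl, soap, jar, spatula, brush from where it was at the start of the episode above 0.02 m).
It also fails if it takes over 61 s, if anything falls off the work surface, if the arm or the gripper's body presses on something with over 40 N, if the wrist force passes 120 N, or if a joint passes its speed limit or range.

## Working session

There is one attempt and no reset: what is moved stays moved. The work goes in short steps, Python scripts to look and compute and a tool call to move; the robot and the scene stay as the last step left them, time stands still between calls to the robot, and variables do not carry over. Pictures are saved under pics/ and viewed, at most 10 in all, crops included, and the job is handed in when it is done.

Besides the shell and the picture viewer there is one more tool, called after "Request:" by a JSON object that holds its "method" and its "body". carry_out: Moves the arm, as the interface text tells. Its arguments: {"type":"object","properties":{"linear":{"type":"array","items":{"type":"array","items":{"type":"number"}}},"twist":{"type":"array","items":{"type":"number"}},"claw":{"type":"array","items":{"type":"number"}}},"required":["linear","twist","claw"]}

```bash
mkdir -p pics; ls
cat > h.py <<'E'
import numpy as np, cv2
from scipy.spatial.transform import Rotation as R
from cell import ctrl
def cam(n):
    i=ctrl.camera_info(n); a=np.array(i["attitude"],float)
    M=a if a.shape==(3,3) else R.from_euler('xyz',a).as_matrix()
    return 192/np.tan(np.radians(i["fov_y"])/2),i["cx"],i["cy"],np.array(i["eye"]),M
def ray(c,p):
    f,cx,cy,e,M=c; return M@np.array([(p[0]-cx)/f,(p[1]-cy)/f,1.])
def at(c,p,d): return c[3]+d*ray(c,p)
def atz(c,p,z):
    r=ray(c,p); return c[3]+r*(z-c[3][2])/r[2]
def cloud(c,d):
    f,cx,cy,e,M=c; v,u=np.mgrid[:384,:512]
    P=np.stack([(u-cx)/f*d,(v-cy)/f*d,d],-1)@M.T+e; P[d<=0]=np.nan; return P
E
python3 - <<'E'
from h import *
print(ctrl.state()['tcp_rot'])
ims=[]
for n in ("scene","top"):
    print(n,ctrl.camera_info(n)); c=cam(n)
    p,d=ctrl.snapshot(n); np.savez('%s0.npz'%n,p=p,d=d); ims.append(p)
    for t in ("wedge","wedge_tip","stand","board","grey_wedge"):
        for r in ctrl.landmark_of(n,t)[:4]:
            u,v=map(float,r["point"]); D=d[int(np.clip(v,0,383)),int(np.clip(u,0,511))]
            print(t,round(r["confidence"],2),[round(u),round(v)],at(c,(u,v),D).round(3),'z0',atz(c,(u,v),0).round(3))
cv2.imwrite('pics/a.png',cv2.resize(np.vstack(ims),(512,768))[:]) 
cv2.imwrite('pics/a.png',cv2.resize(np.hstack(ims),(800,300),interpolation=cv2.INTER_AREA))
cv2.imwrite('pics/top.png',cv2.resize(ims[1],(800,600)))
E
```

```text
pics
[-3.14005474e+00 -4.19501097e-05  2.86675722e+00]
scene {'fov_y': 54.58640750795511, 'cx': 255.10633361109652, 'cy': 193.2789190394024, 'eye': array([ 1.33094707, -0.08198679,  0.94551261]), 'attitude': array([-2.39596381, -0.00288965,  1.47634745])}
wedge 0.95 [230, 157] [ 0.299 -0.076  0.027] z0 [ 0.268 -0.076  0.   ]
wedge 0.85 [183, 187] [ 0.436 -0.241  0.027] z0 [ 0.409 -0.245  0.   ]
wedge 0.76 [140, 192] [ 0.435 -0.387  0.017] z0 [ 0.419 -0.393  0.   ]
wedge 0.65 [288, 162] [0.339 0.135 0.025] z0 [0.312 0.141 0.   ]
wedge_tip 0.93 [200, 178] [ 0.374 -0.187  0.006] z0 [ 0.367 -0.187  0.   ]
wedge_tip 0.77 [272, 183] [ 0.416  0.067 -0.001] z0 [0.417 0.067 0.   ]
wedge_tip 0.71 [181, 221] [ 0.564 -0.246  0.003] z0 [ 0.562 -0.247  0.   ]
wedge_tip 0.62 [150, 166] [ 0.303 -0.367  0.011] z0 [ 0.291 -0.37   0.   ]
stand 0.68 [246, 237] [ 0.666 -0.045  0.029] z0 [ 0.645 -0.043  0.   ]
board 0.69 [251, 236] [ 0.665 -0.029  0.032] z0 [ 0.642 -0.028  0.   ]
grey_wedge 0.5 [327, 175] [0.401 0.271 0.005] z0 [0.397 0.273 0.   ]
top {'fov_y': 51.845875958539004, 'cx': 256.31140336338785
[... 286 characters left out ...]
3 [289, 280] [ 0.28  -0.081  0.05 ] z0 [ 0.28  -0.084  0.   ]
wedge 0.7 [348, 230] [ 0.417 -0.245  0.049] z0 [ 0.423 -0.255  0.   ]
wedge_tip 0.96 [323, 240] [ 0.392 -0.183 -0.002] z0 [ 0.392 -0.183  0.   ]
wedge_tip 0.89 [237, 231] [0.417 0.065 0.004] z0 [0.418 0.065 0.   ]
wedge_tip 0.8 [345, 181] [ 0.564 -0.251  0.004] z0 [ 0.565 -0.252  0.   ]
wedge_tip 0.79 [399, 285] [ 0.268 -0.392 -0.004] z0 [ 0.268 -0.39   0.   ]
stand 0.58 [270, 153] [ 0.647 -0.033  0.013] z0 [ 0.651 -0.033  0.   ]
board 0.72 [275, 150] [ 0.651 -0.045  0.032] z0 [ 0.661 -0.045  0.   ]
board 0.56 [99, 160] [0.624 0.475 0.018] z0 [0.629 0.483 0.   ]
grey_wedge 0.83 [168, 236] [0.401 0.261 0.008] z0 [0.402 0.262 0.   ]
```

View pics/top.png

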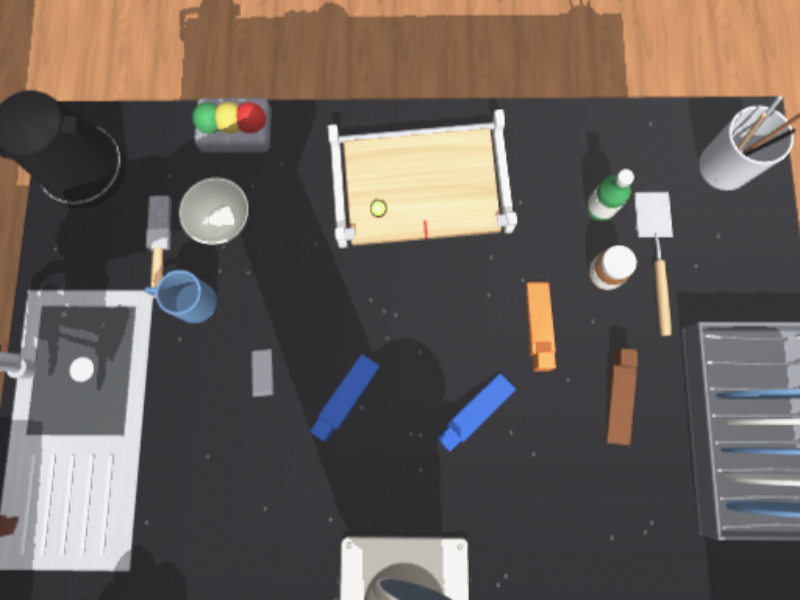

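View pics/a.png

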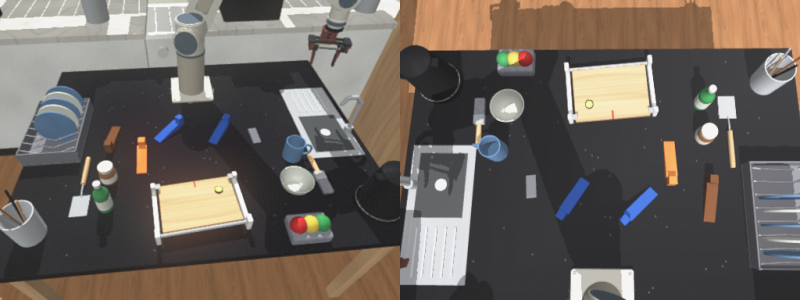

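Four wedge-shaped things appear in the top picture, at 800x600 scale: orange (541,325), brown (622,397), and blue at (345,397) and (478,412). Only the one at (541,325) is orange, at the robot's right. The next step is to confirm it in an enlarged crop and measure both it and the board from the two views.

Run:
```python
from h import *
np.set_printoptions(suppress=True,precision=4)
crops=[]
for n in ("top","scene"):
    z=np.load(n+'0.npz'); p,d=z['p'],z['d']; c=cam(n); P=cloud(c,d)
    H=cv2.cvtColor(p,cv2.COLOR_BGR2HSV).astype(int); X,Y,Z=P[...,0],P[...,1],P[...,2]
    box=(X>.38)&(X<.6)&(Y>-.31)&(Y<-.19)
    o=box&(H[...,0]>5)&(H[...,0]<22)&(H[...,1]>140)&(H[...,2]>120)&(Z>-.01)
    q=P[o]; r=cv2.minAreaRect(q[:,:2].astype(np.float32)*1000); print(n,'orange n',o.sum(),'rect mm',r,'zmax',q[:,2].max())
    b=P[o&(Z>.044)]; print(' block top n',len(b),'mid',(b.min(0)+b.max(0))/2,'med',np.median(b,0),'ext',np.ptp(b,axis=0))
    t=q[(q[:,0]>.45)]; # taper axis: mean y by x bin
    xs=np.arange(.455,.56,.015); m=[[x+.0075,(t[(t[:,0]>=x)&(t[:,0]<x+.015),1].min()+t[(t[:,0]>=x)&(t[:,0]<x+.015),1].max())/2,np.median(t[(t[:,0]>=x)&(t[:,0]<x+.015),2])] for x in xs if ((t[:,0]>=x)&(t[:,0]<x+.015)).sum()>3]
    m=np.array(m); print(m); print(' slope',np.polyfit(m[:,0],m[:,1],1),'xmax',q[:,0].max())
    red=(X>.52)&(X<.85)&(abs(Y)<.25)&((H[...,0]<5)|(H[...,0]>173))&(H[...,1]>150)&(Z>0)
    print(' red n',red.sum(),'min',P[red].min(0),'max',P[red].max(0),'med',np.median(P[red],0))
    w=(X>.52)&(X<.85)&(Y>-.23)&(Y<.16)&(H[...,0]>8)&(H[...,0]<30)&(H[...,1]>40)&(H[...,2]>110)&(Z>.01)&(Z<.07)
    q=P[w]; A=np.c_[q[:,:2],np.ones(len(q))]; co=np.linalg.lstsq(A,q[:,2],rcond=None)[0]
    for _ in range(3):
        k=abs(A@co-q[:,2])<.004; co=np.linalg.lstsq(A[k],q[k,2],rcond=None)[0]
    q=q[k]; print(' board n',len(q),'rect',cv2.minAreaRect(q[:,:2].astype(np.float32)*1000),'plane',co)
    e=[]
    for y in np.arange(-.16,.1,.01):
        s=q[(q[:,1]>=y)&(q[:,1]<y+.01)]
        if len(s)>8: e.append([y+.005,np.sort(s[:,0])[1]])
    e=np.array(e); print(' edge',e[::3].tolist())
    wh=(H[...,1]<50)&(H[...,2]>150)&(X>.5)&(X<.9)&(Y>-.25)&(Y<.2)&(Z>.02)
    q=P[wh]; print(' white rect',cv2.minAreaRect(q[:,:2].astype(np.float32)*1000))
    u,v=(350,205) if n=="top" else (175,205)
    crops.append(cv2.resize(p[v-55:v+55,u-70:u+70],(400,314),interpolation=cv2.INTER_CUBIC))
cv2.imwrite('pics/crop.png',np.hstack(crops))
```

```text
top orange n 778 rect mm ((483.815673828125, -251.0156707763672), (168.1761932373047, 47.05309295654297), 1.5533521175384521) zmax 0.054297865183201344
 block top n 57 mid [ 0.416  -0.2491  0.0494] med [ 0.4207 -0.2476  0.048 ] ext [0.0285 0.03   0.0098]
[[ 0.4625 -0.2492  0.0247]
 [ 0.4775 -0.2515  0.0221]
 [ 0.4925 -0.2489  0.018 ]
 [ 0.5075 -0.2503  0.0153]
 [ 0.5225 -0.2488  0.013 ]
 [ 0.5375 -0.2497  0.0096]
 [ 0.5525 -0.2477  0.0058]
 [ 0.5675 -0.2491  0.0041]]
 slope [ 0.0153 -0.2573] xmax 0.5673553821064383
 red n 12 min [ 0.6469 -0.0372  0.0252] max [ 0.6752 -0.0342  0.0352] med [ 0.6624 -0.0371  0.0307]
 board n 5641 rect ((748.540771484375, -29.6546630859375), (204.30972290039062, 279.98193359375), 5.063597679138184) plane [ 0.0633  0.0057 -0.0103]
 edge [[-0.155, 0.6586796155590084], [-0.12499999999999997, 0.6577738707770067], [-0.09499999999999995, 0.6547318904195647], [-0.06499999999999992, 0.650391407960939], [-0.0349999999999999, 0.648392515636784], [-0.00499999999999987, 0.6447877297961617], [0.025000000000000158, 0.6426599836030311], [0.05500000000000018, 0.63894367
[... 746 characters left out ...]
2 -0.0353  0.0366] med [ 0.6634 -0.0362  0.0333]
 board n 5406 rect ((681.9801635742188, -51.21783447265625), (342.3043212890625, 315.9824523925781), 6.028173923492432) plane [ 0.0625  0.0066 -0.0093]
 edge [[-0.155, 0.6608215719821874], [-0.12499999999999997, 0.6600825377420373], [-0.09499999999999995, 0.6545736932593077], [-0.06499999999999992, 0.6538062827800409], [-0.0349999999999999, 0.6501089882325827], [-0.00499999999999987, 0.6480188290067506], [0.025000000000000158, 0.642577059817851], [0.05500000000000018, 0.6419860123810561], [0.08500000000000021, 0.6404221610277301]]
 white rect ((762.1145629882812, -25.761886596679688), (225.49581909179688, 332.0905456542969), 5.123244285583496)
```

View pics/crop.png

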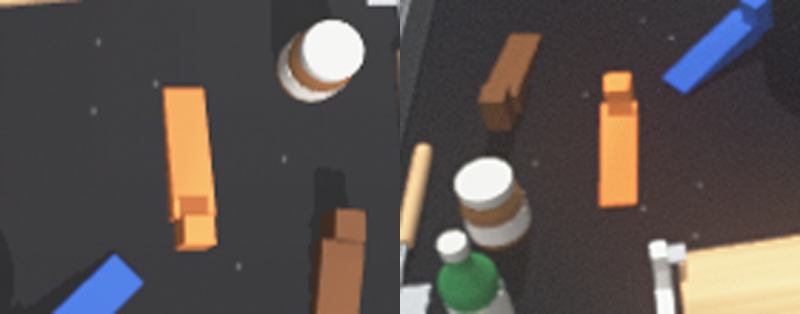

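The crop shows the orange wedge with its block at about (195,230) in the left half and its thin end at (185,90), pointing towards the board. The brown and blue look-alikes are clearly different. Both views agree:

| Item | Measured |
|---|---|
| Block | (0.418, -0.2475) |
| Block top | 0.050 |
| Wedge yaw | about 1° |
| Middle of board front edge | (0.648, -0.038) |
| Stand yaw | 5.1° |

The heights match the sizes given, so I'll move.

Request:
{"method": "carry_out", "body": {"linear": [[-31, -22, 0], [-31, -22, 0], [-31, -22, 0], [-31, -22, 0], [-31, -22, 0], [-31, -22, 0], [-31, -22, 0], [-31, -22, 0]], "twist": [-8, -16.7, -16.7, -16.7, -16.7, -16.7, -16.7, -16.7], "claw": [0.7, 0.7, 0.7, 0.7, 0.7, 0.7, 0.7, 0.7]}}

```text
clock: 1.6
eef_pos: [0.4084, 0.3056, 0.2418]
tcp_rot: [3.141, -0.0, -3.126]
wrist_force: [0.0, 0.1, 0.4]
gripper_width: 0.0614
gripper_force: 0.0
```

```bash
cat >> h.py <<'E'
def go(p,yaw=None):
    s=ctrl.state(); M=R.from_euler('xyz',s['tcp_rot']).as_matrix()
    print('t',round(s['clock'],2),'tcp',np.round(s['eef_pos'],4),'rot',np.round(s['tcp_rot'],4),'F',np.round(s['wrist_force'],2),'w',round(s['gripper_width'],4))
    print('shift cm',(100*M.T@(np.array(p)-s['eef_pos'])).round(2))
    if yaw is not None: print('twist',round(-((np.degrees(yaw-s['tcp_rot'][2])+90)%180-90),2))
E
python3 -c "
from h import *
go([.418,-.2475,.13],0.016)"
```

```text
t 1.6 tcp [0.4084 0.3056 0.2418] rot [ 3.1412 -0.     -3.1264] F [0.05 0.14 0.37] w 0.0614
shift cm [ -0.12 -55.32  11.16]
twist -0.05
```

Request:
{"method": "carry_out", "body": {"linear": [[0, -55.3, 0], [0, -55.3, 0], [0, -55.3, 0], [0, -55.3, 0], [0, -55.3, 0], [0, -55.3, 0], [0, -55.3, 0], [0, -55.3, 4]], "twist": [0, 0, 0, 0, 0, 0, 0, 0], "claw": [0.7, 0.7, 0.7, 0.7, 0.7, 0.7, 0.7, 0.7]}}

```text
clock: 2.6
eef_pos: [0.4183, -0.1919, 0.2224]
tcp_rot: [-3.14, 0.004, -3.123]
wrist_force: [1.3, 0.3, -0.4]
gripper_width: 0.0611
gripper_force: 0.0
```

```bash
python3 -c "
from h import *
go([.418,-.2475,.034],0.016)
c=cam('wrist');p,d=ctrl.snapshot('wrist');P=cloud(c,d)
H=cv2.cvtColor(p,cv2.COLOR_BGR2HSV).astype(int)
b=(H[...,0]>5)&(H[...,0]<22)&(H[...,1]>140)&(H[...,2]>100)&(P[...,2]>.044)&(P[...,2]<.056)&(abs(P[...,0]-.42)<.04)&(abs(P[...,1]+.2475)<.04)
q=P[b];print(b.sum(), q.min(0),q.max(0),np.median(q,0),cv2.minAreaRect(q[:,:2].astype(np.float32)*1000))
"
```

```text
t 2.6 tcp [ 0.4183 -0.1919  0.2224] rot [-3.14    0.004  -3.1227] F [ 1.31  0.33 -0.4 ] w 0.0611
shift cm [ 0.21 -5.52 18.85]
twist 0.17
221 [ 0.40149591 -0.26309957  0.04400304] [ 0.43205726 -0.23431364  0.05132708] [ 0.4184106  -0.23880718  0.04965877] ((416.5987243652344, -248.40538024902344), (28.665666580200195, 30.59491539001465), 88.53424072265625)
```

Request:
{"method": "carry_out", "body": {"linear": [[0, -4.5, 2], [0, -4.5, 6], [0, -4.5, 10], [0, -4.5, 10], [0, -4.5, 10]], "twist": [0, 0, 0, 0, 0], "claw": [0.7, 0.7, 0.7, 0.7, 0.7]}}

```text
clock: 3.28
eef_pos: [0.4184, -0.2352, 0.1222]
tcp_rot: [-3.141, 0.001, -3.123]
wrist_force: [-0.5, -0.3, 1.2]
gripper_width: 0.0611
gripper_force: 0.0
```

```bash
python3 -c "
from h import *
go([.4175,-.248,.034],0.016)
"
```

```text
t 3.27 tcp [ 0.4184 -0.2352  0.1222] rot [-3.1412e+00  8.0000e-04 -3.1232e+00] F [-0.47 -0.28  1.2 ] w 0.0611
shift cm [ 0.12 -1.27  8.82]
twist 0.14
```

Request:
{"method": "carry_out", "body": {"linear": [[0.1, -1.3, 0], [0.1, -1.3, 4], [0.1, -1.3, 8.8], [0.1, -1.3, 8.8], [0.1, -1.3, 8.8], [0.1, -1.3, 8.8], [0.1, -1.3, 8.8], [0.1, -1.3, 8.8]], "twist": [0, 0, 0, 0, 0, 0, 0, 0], "claw": [0.7, 0.7, 0.7, 0.7, 0.7, 0.2, 0.2, 0.2]}}

```text
clock: 4.28
eef_pos: [0.4169, -0.2491, 0.0341]
tcp_rot: [-3.141, 0.001, -3.125]
wrist_force: [0.1, -0.1, -0.2]
gripper_width: 0.0352
gripper_force: 0.0
```

Request:
{"method": "carry_out", "body": {"linear": [[0, 0, 0], [0, 0, 0], [0, 0, 0], [0, 0, 0]], "twist": [0, 0, 0, 0], "claw": [0.2, 0.2, 0.2, 0.2]}}

```text
clock: 4.78
eef_pos: [0.4168, -0.249, 0.0338]
tcp_rot: [-3.141, 0.001, -3.125]
wrist_force: [-1.0, -0.1, 8.3]
gripper_width: 0.0301
gripper_force: 29.9
```

Request:
{"method": "carry_out", "body": {"linear": [[0, 0, -2], [0, 0, -4.5], [0, 0, -7], [0, 0, -7], [0, 0, -7], [0, 0, -7]], "twist": [0, 0, 0, 0, 0, 0], "claw": [0.2, 0.2, 0.2, 0.2, 0.2, 0.2]}}

```text
clock: 5.52
eef_pos: [0.4158, -0.2484, 0.1021]
tcp_rot: [3.14, -0.002, -3.125]
wrist_force: [0.4, -0.5, -2.2]
gripper_width: 0.0299
gripper_force: 29.9
```

```bash
python3 -c "
from h import *
np.set_printoptions(suppress=True,precision=4)
go([.469,-.054,.104],0.089)
for n in ('top','scene'):
    c=cam(n);p,d=ctrl.snapshot(n);P=cloud(c,d)
    H=cv2.cvtColor(p,cv2.COLOR_BGR2HSV).astype(int);X,Y,Z=P[...,0],P[...,1],P[...,2]
    b=(H[...,0]>5)&(H[...,0]<22)&(H[...,1]>140)&(H[...,2]>100)&(X>.38)&(X<.62)&(Y>-.31)&(Y<-.19)&(Z>.05)
    q=P[b];print(n,len(q),q.min(0),q.max(0))
    for x in np.arange(.46,.57,.025):
        s=q[(q[:,0]>=x)&(q[:,0]<x+.025)]
        if len(s): print(round(x+.0125,4),(s[:,1].min()+s[:,1].max())/2,np.median(s[:,2]))
"
```

```text
t 5.53 tcp [ 0.4158 -0.2484  0.1021] rot [ 3.1405 -0.0017 -3.1249] F [ 0.39 -0.52 -2.23] w 0.0299
shift cm [-5.64 19.35 -0.17]
twist -4.14
top 415 [ 0.4667 -0.2671  0.0651] [ 0.5637 -0.2266  0.0954]
0.4725 -0.2360160355052881 0.08944726459228769
0.4975 -0.24272462668957967 0.08477560082914626
0.5225 -0.24588928844020452 0.08036371920462226
0.5475 -0.24692069450877102 0.07604368559910579
0.5725 -0.2461488381774073 0.07085997296066437
scene 588 [ 0.4013 -0.2685  0.0681] [ 0.5668 -0.2241  0.1339]
0.4725 -0.24401307972070763 0.09083362335124656
0.4975 -0.2438461424782201 0.08637173389806696
0.5225 -0.24328702908190572 0.081231427106918
0.5475 -0.24445860285541962 0.07642170133722825
0.5725 -0.24452767943710607 0.07293458854961543
```

Request:
{"method": "carry_out", "body": {"linear": [[-1, 4, -0.2], [-3, 9, -0.2], [-4.5, 15, -0.2], [-5.6, 19.3, -0.2], [-5.6, 19.3, -0.2], [-5.6, 19.3, -0.2], [-5.6, 19.3, -0.2]], "twist": [0, -2, -4.1, -4.1, -4.1, -4.1, -4.1], "claw": [0.2, 0.2, 0.2, 0.2, 0.2, 0.2, 0.2]}}

```text
clock: 6.5
eef_pos: [0.4689, -0.0559, 0.105]
tcp_rot: [-3.142, -0.001, -3.055]
wrist_force: [0.7, 1.0, -0.5]
gripper_width: 0.0299
gripper_force: 29.9
```

```bash
cat > m.py <<'E'
from h import *
np.set_printoptions(suppress=True,precision=4)
u=np.array([np.cos(.0895),np.sin(.0895)]); F0=np.array([.648,-.038])
def meas(names=('top','scene')):
    for n in names:
        c=cam(n);p,d=ctrl.snapshot(n);P=cloud(c,d)
        H=cv2.cvtColor(p,cv2.COLOR_BGR2HSV).astype(int)
        a=(P[...,:2]-F0)@u; l=(P[...,:2]-F0)@np.array([-u[1],u[0]])
        b=(H[...,0]>5)&(H[...,0]<20)&(H[...,1]>150)&(H[...,2]>90)&(a>-.22)&(a<.02)&(abs(l)<.06)&(P[...,2]>0)
        A,L,Z=a[b],l[b],P[...,2][b]; print(n,b.sum(),'along',A.min(),A.max())
        m=[]
        for x in np.arange(-.16,.0,.02):
            k=(A>=x)&(A<x+.02)
            if k.sum()>4: m.append([x+.01,(L[k].min()+L[k].max())/2,np.ptp(L[k]),np.median(Z[k])])
        print(np.array(m))
    return p
E
python3 -c "
from m import *
go([.469,-.054,.035],0.089); meas()"
```

```text
t 6.5 tcp [ 0.4689 -0.0559  0.105 ] rot [-3.1416 -0.0005 -3.0548] F [ 0.7   1.02 -0.5 ] w 0.0299
shift cm [-0.03  0.19  7.  ]
twist -0.13
top 5 along -0.03349066363415157 -0.032620806310304305
[[-0.03   -0.015   0.0113  0.0765]]
scene 554 along -0.19880113490989407 -0.028411268315276978
[[-0.15    0.      0.0391  0.0993]
 [-0.13   -0.0003  0.0393  0.0952]
 [-0.11   -0.0005  0.039   0.0918]
 [-0.09   -0.0006  0.0389  0.088 ]
 [-0.07   -0.0006  0.0395  0.0838]
 [-0.05   -0.0009  0.0392  0.0795]
 [-0.03   -0.0008  0.0377  0.0766]]
```

Request:
{"method": "carry_out", "body": {"linear": [[0, 0.1, 3], [0, 0.1, 6], [0, 0.1, 6.5], [0, 0.1, 6.8], [0, 0.1, 6.9], [0, 0.1, 6.9]], "twist": [0, 0, 0, 0, 0, 0], "claw": [0.2, 0.2, 0.2, 0.2, 0.2, 0.2]}}

```text
clock: 7.35
eef_pos: [0.4697, -0.054, 0.0369]
tcp_rot: [-3.141, 0.001, -3.053]
wrist_force: [-0.1, 0.0, -1.4]
gripper_width: 0.03
gripper_force: 29.9
```

```bash
python3 -c "
from m import *
go([.469,-.054,.034],0.089); meas(('scene',))"
```

```text
t 7.35 tcp [ 0.4697 -0.054   0.0369] rot [-3.1413  0.0013 -3.0534] F [-0.1   0.01 -1.43] w 0.03
shift cm [0.07 0.01 0.29]
twist -0.05
scene 525 along -0.19327258895569166 -0.028378887817241415
[[-0.15    0.0018  0.0387  0.0309]
 [-0.13    0.001   0.0408  0.0275]
 [-0.11    0.0018  0.0397  0.0233]
 [-0.09    0.0007  0.0403  0.0199]
 [-0.07    0.001   0.041   0.0159]
 [-0.05    0.0007  0.0411  0.012 ]
 [-0.03    0.0011  0.0395  0.0086]]
```

Request:
{"method": "carry_out", "body": {"linear": [[0, 0, 0.1], [0, 0, 0.2], [0, 0, 0.25], [0, 0, 0.25]], "twist": [0, 0, 0, 0], "claw": [0.2, 0.2, 0.2, 0.2]}}

```text
clock: 7.9
eef_pos: [0.4691, -0.0539, 0.0338]
tcp_rot: [3.142, -0.0, -3.053]
wrist_force: [-2.0, -0.1, 1.6]
gripper_width: 0.0296
gripper_force: 29.9
```

Request:
{"method": "carry_out", "body": {"linear": [[-0.5, 0, 0], [-1.5, 0, 0], [-2.5, 0, 0], [-3.5, 0, 0], [-4.5, 0, 0], [-5, 0, 0], [-5, 0, 0], [-5, 0, 0]], "twist": [0, 0, 0, 0, 0, 0, 0, 0], "claw": [0.2, 0.2, 0.2, 0.2, 0.2, 0.2, 0.2, 0.2]}}

```text
clock: 8.9
eef_pos: [0.5197, -0.0495, 0.0338]
tcp_rot: [-3.141, 0.001, -3.053]
wrist_force: [1.5, 0.3, 1.0]
gripper_width: 0.0302
gripper_force: 30.0
```

```bash
python3 -c "
from m import *
p=meas(('scene',))
p,d=ctrl.snapshot('scene'); cv2.imwrite('pics/b.png',cv2.resize(p[120:310,130:384],(800,598),interpolation=cv2.INTER_CUBIC))
go([.469,-.054,.034],0.089)"
```

```text
scene 408 along -0.18934119244469605 -0.0017134834865837167
[[-0.13   -0.0004  0.0344  0.0507]
 [-0.11    0.0016  0.0391  0.0318]
 [-0.09    0.002   0.039   0.0274]
 [-0.07    0.001   0.0406  0.0224]
 [-0.05    0.002   0.0393  0.0183]
 [-0.03    0.0015  0.04    0.0152]
 [-0.01    0.0014  0.038   0.0132]]
t 9.0 tcp [ 0.5196 -0.0495  0.0338] rot [-3.1414  0.0014 -3.0533] F [ 2.15 -0.03  0.77] w 0.0298
shift cm [ 5.08 -0.   -0.02]
twist -0.04
```

View pics/b.png

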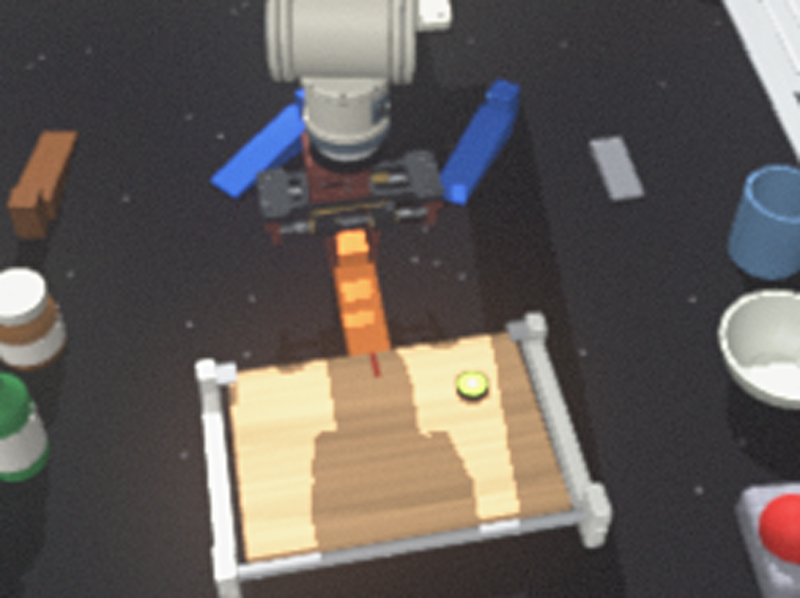

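The picture shows the wedge's thin end under the front edge at (370,350), by the red mark at (377,365), straight and centred. I'll go on inserting.

Request:
{"method": "carry_out", "body": {"linear": [[-0.5, 0, 0], [-1, 0, 0], [-1.5, 0, 0], [-2, 0, 0], [-2.5, 0, 0], [-3, 0, 0], [-3.5, 0, 0], [-3.5, 0, 0]], "twist": [0, 0, 0, 0, 0, 0, 0, 0], "claw": [0.2, 0.2, 0.2, 0.2, 0.2, 0.2, 0.2, 0.2]}}

```text
clock: 10.0
eef_pos: [0.5524, -0.0464, 0.0338]
tcp_rot: [3.141, -0.003, -3.053]
wrist_force: [-4.8, -0.3, 6.8]
gripper_width: 0.0297
gripper_force: 30.0
```

Request:
{"method": "carry_out", "body": {"linear": [[-0.3, 0, 0], [-0.6, 0, 0], [-0.9, 0, 0], [-1.2, 0, 0], [-1.5, 0, 0], [-1.8, 0, 0], [-2, 0, 0], [-2, 0, 0]], "twist": [0, 0, 0, 0, 0, 0, 0, 0], "claw": [0.2, 0.2, 0.2, 0.2, 0.2, 0.2, 0.2, 0.2]}}

```text
clock: 11.0
eef_pos: [0.5709, -0.0447, 0.0338]
tcp_rot: [3.141, -0.006, -3.053]
wrist_force: [-10.7, -0.9, 12.8]
gripper_width: 0.0298
gripper_force: 30.0
```

```bash
cat >> m.py <<'E'
def board():
    for n in ('top','scene'):
        c=cam(n);p,d=ctrl.snapshot(n);P=cloud(c,d);H=cv2.cvtColor(p,cv2.COLOR_BGR2HSV).astype(int)
        a=(P[...,:2]-F0)@u; l=(P[...,:2]-F0)@np.array([-u[1],u[0]])
        w=(a>.01)&(a<.19)&(abs(l)<.13)&(P[...,2]>.015)&(P[...,2]<.06)&(H[...,0]>8)&(H[...,0]<30)
        A=np.c_[a[w],l[w],np.ones(w.sum())]; z=P[...,2][w]
        for _ in range(4):
            co=np.linalg.lstsq(A,z,rcond=None)[0]; k=abs(A@co-z)<.004; A,z=A[k],z[k]
        print(n,'board slope',co.round(4),'n',len(z))
E
python3 -c "
from m import *
meas(('scene',)); board(); go([.469,-.054,.034],0.089)"
```

```text
scene 245 along -0.13670811322694307 0.0005492639038284278
[[-0.09    0.0034  0.0265  0.0508]
 [-0.07    0.0026  0.0393  0.0406]
 [-0.05    0.0024  0.04    0.0284]
 [-0.03    0.0014  0.0406  0.0243]
 [-0.01    0.0015  0.0374  0.0223]]
top board slope [0.0366 0.0004 0.036 ] n 3265
scene board slope [0.0358 0.0013 0.0365] n 4631
t 11.15 tcp [ 0.5709 -0.0447  0.0337] rot [ 3.1409 -0.0056 -3.0532] F [-9.72 -0.83 12.51] w 0.0304
shift cm [10.23 -0.03  0.03]
twist -0.04
```

The grip is bearing down on the wedge (12 N up at the wrist). I'll let go now, since the wedge holds by itself, and finish by pushing from behind with closed fingers.

Request:
{"method": "carry_out", "body": {"linear": [[0, 0, 0], [0, 0, 0], [0, 0, 0], [0.5, 0, 0], [1.5, 0, 0], [3, 0, 0], [3.6, 0, 0], [3.6, 0, 0]], "twist": [0, 0, 0, 0, 0, 0, 0, 0], "claw": [0.55, 0.55, 0.55, 0.55, 0.55, 0.55, 0.55, 0.55]}}

```text
clock: 12.15
eef_pos: [0.5373, -0.0479, 0.0338]
tcp_rot: [3.142, -0.0, -3.054]
wrist_force: [0.3, -0.5, 0.3]
gripper_width: 0.0486
gripper_force: 0.0
```

Request:
{"method": "carry_out", "body": {"linear": [[0, 0, -0.3], [0, 0, -0.3], [0, 0, 0], [0, 0, 0.5], [0, 0, 0.5], [0, 0, 0.5], [0, 0, 0.5], [0, 0, 0.5]], "twist": [0, 0, 0, 0, 0, 0, 0, 0], "claw": [0, 0, 0, 0, 0, 0, 0, 0]}}

```text
clock: 13.15
eef_pos: [0.538, -0.0478, 0.0288]
tcp_rot: [-3.142, 0.0, -3.053]
wrist_force: [-0.1, 0.1, -0.3]
gripper_width: 0.0004
gripper_force: 0.0
```

```bash
python3 -c "
from m import *
meas(('scene','top')); board(); go([.469,-.054,.034],0.089)"
```

```text
scene 301 along -0.10084679814540423 -0.010247444013955649
[[-0.09    0.002   0.0283  0.0493]
 [-0.07    0.0024  0.0395  0.0443]
 [-0.05    0.0025  0.0395  0.0282]
 [-0.03    0.002   0.039   0.0256]
 [-0.01    0.0016  0.0383  0.0227]]Traceback (most recent call last):
  File "<string>", line 3, in <module>
    meas(('scene','top')); board(); go([.469,-.054,.034],0.089)
    ~~~~^^^^^^^^^^^^^^^^^
  File "m.py", line 10, in meas
    A,L,Z=a[b],l[b],P[...,2][b]; print(n,b.sum(),'along',A.min(),A.max())
                                                         ~~~~~^^
    return umr_minimum(a, axis, None, out, keepdims, initial, where)
ValueError: zero-size array to reduction operation minimum which has no identity
```

Request:
{"method": "carry_out", "body": {"linear": [[-0.3, 0.15, 0], [-0.7, 0.15, 0], [-1, 0.15, 0], [-1.3, 0.15, 0], [-1.6, 0.15, 0], [-1.9, 0.15, 0], [-2.2, 0.15, 0], [-2.2, 0.15, 0]], "twist": [0, 0, 0, 0, 0, 0, 0, 0], "claw": [0, 0, 0, 0, 0, 0, 0, 0]}}

```text
clock: 14.25
eef_pos: [0.558, -0.0442, 0.0284]
tcp_rot: [3.141, -0.004, -3.053]
wrist_force: [-6.9, 0.4, 4.9]
gripper_width: 0.0006
gripper_force: 2.9
```

Request:
{"method": "carry_out", "body": {"linear": [[-0.2, 0, 0], [-0.4, 0, 0], [-0.6, 0, 0], [-0.8, 0, 0], [-1, 0, 0], [-1, 0, 0]], "twist": [0, 0, 0, 0, 0, 0], "claw": [0, 0, 0, 0, 0, 0]}}

```text
clock: 15.0
eef_pos: [0.5674, -0.0434, 0.0284]
tcp_rot: [3.141, -0.005, -3.053]
wrist_force: [-7.4, -0.2, 5.7]
gripper_width: 0.0004
gripper_force: 3.7
```

```bash
python3 -c "
from m import *
meas(('scene',)); board(); go([.469,-.054,.034],0.089)"
```

```text
scene 210 along -0.1030189423849088 0.0025423890313619325
[[-0.07    0.0032  0.0263  0.0499]
 [-0.05    0.      0.0337  0.0489]
 [-0.03    0.002   0.0388  0.0296]
 [-0.01    0.0015  0.0375  0.0277]]
top board slope [0.0112 0.0004 0.0412] n 3474
scene board slope [0.0121 0.001  0.0415] n 4728
t 15.15 tcp [ 0.5674 -0.0434  0.0284] rot [ 3.1409 -0.0049 -3.0532] F [-7.21 -0.68  5.88] w 0.0004
shift cm [ 9.89 -0.19 -0.51]
twist -0.04
```

Request:
{"method": "carry_out", "body": {"linear": [[-0.2, 0, 0], [-0.4, 0, 0], [-0.6, 0, 0], [-0.8, 0, 0], [-0.9, 0, 0], [-0.9, 0, 0]], "twist": [0, 0, 0, 0, 0, 0], "claw": [0, 0, 0, 0, 0, 0]}}

```text
clock: 15.9
eef_pos: [0.5759, -0.0426, 0.0283]
tcp_rot: [3.141, -0.006, -3.053]
wrist_force: [-9.1, -1.1, 6.3]
gripper_width: 0.0004
gripper_force: 4.4
```

```bash
python3 -c "
from m import *
board(); go([.469,-.054,.034],0.089)"
```

```text
top board slope [0.0045 0.0003 0.0426] n 3265
scene board slope [0.0032 0.0004 0.0433] n 4731
t 16.0 tcp [ 0.5759 -0.0426  0.0283] rot [ 3.1407 -0.0058 -3.0532] F [-9.44  0.34  6.09] w 0.0003
shift cm [10.75 -0.19 -0.5 ]
twist -0.04
```

Request:
{"method": "carry_out", "body": {"linear": [[-0.1, 0, -0.05], [-0.2, 0, -0.05], [-0.3, 0, -0.05], [-0.3, 0, -0.05]], "twist": [0, 0, 0, 0], "claw": [0, 0, 0, 0]}}

```text
clock: 16.5
eef_pos: [0.58, -0.0424, 0.0284]
tcp_rot: [3.141, -0.004, -3.053]
wrist_force: [-5.9, -1.3, -2.9]
gripper_width: 0.0005
gripper_force: 3.0
```

```bash
python3 -c "
from m import *
board(); go([.469,-.054,.034],0.089)"
```

```text
top board slope [0.001  0.0005 0.0435] n 3139
scene board slope [-0.0005  0.0014  0.0441] n 4752
t 16.6 tcp [ 0.58   -0.0423  0.0284] rot [ 3.141  -0.0037 -3.0532] F [-5.88 -0.59 -2.42] w 0.0004
shift cm [11.16 -0.18 -0.52]
twist -0.04
```

Request:
{"method": "carry_out", "body": {"linear": [[-0.05, 0, 0], [-0.1, 0, 0], [-0.1, 0, 0]], "twist": [0, 0, 0], "claw": [0, 0, 0]}}

```text
clock: 16.98
eef_pos: [0.58, -0.0423, 0.0284]
tcp_rot: [3.141, -0.006, -3.053]
wrist_force: [-10.3, -0.8, 1.2]
gripper_width: 0.0003
gripper_force: 4.6
```

Request:
{"method": "carry_out", "body": {"linear": [[-0.05, 0, 0], [-0.1, 0, 0], [-0.1, 0, 0]], "twist": [0, 0, 0], "claw": [0, 0, 0]}}

```text
clock: 17.35
eef_pos: [0.5801, -0.0423, 0.0284]
tcp_rot: [3.141, -0.007, -3.053]
wrist_force: [-12.4, -1.8, 4.2]
gripper_width: 0.0004
gripper_force: 6.1
```

Request:
{"method": "carry_out", "body": {"linear": [[-0.05, 0, -0.03], [-0.05, 0, -0.03], [-0.05, 0, -0.03]], "twist": [0, 0, 0], "claw": [0, 0, 0]}}

```text
clock: 17.73
eef_pos: [0.5802, -0.0422, 0.0284]
tcp_rot: [3.141, -0.008, -3.053]
wrist_force: [-12.6, -1.5, 1.8]
gripper_width: 0.0004
gripper_force: 6.2
```

```bash
python3 -c "
from m import *
board(); go([.469,-.054,.034],0.089)"
```

```text
top board slope [0.0012 0.0002 0.0435] n 3105
scene board slope [0.0001 0.0012 0.044 ] n 4758
t 17.82 tcp [ 0.5802 -0.0422  0.0284] rot [ 3.1405 -0.0081 -3.0532] F [-11.87  -1.75   2.15] w 0.0004
shift cm [11.19 -0.19 -0.47]
twist -0.04
```

Request:
{"method": "carry_out", "body": {"linear": [[-0.04, 0, -0.02], [-0.08, 0, -0.04], [-0.08, 0, -0.04]], "twist": [0, 0, 0], "claw": [0, 0, 0]}}

```text
clock: 18.2
eef_pos: [0.5803, -0.0421, 0.0284]
tcp_rot: [3.14, -0.01, -3.053]
wrist_force: [-12.0, -2.0, 0.6]
gripper_width: 0.0006
gripper_force: 6.7
```

Request:
{"method": "carry_out", "body": {"linear": [[-0.05, 0, 0], [-0.1, 0, -0.02], [-0.1, 0, -0.02], [-0.1, 0, -0.02]], "twist": [0, 0, 0, 0], "claw": [0, 0, 0, 0]}}

```text
clock: 18.7
eef_pos: [0.5804, -0.0421, 0.0284]
tcp_rot: [3.14, -0.011, -3.053]
wrist_force: [-16.1, -2.3, 1.4]
gripper_width: 0.0003
gripper_force: 7.9
```

```bash
python3 -c "
from m import *
board(); go([.469,-.054,.034],0.089)"
```

```text
top board slope [0.0002 0.0004 0.0435] n 3066
scene board slope [-0.0015  0.0006  0.0442] n 4748
t 18.8 tcp [ 0.5804 -0.0421  0.0284] rot [ 3.1401 -0.0114 -3.0532] F [-15.31  -2.77   1.98] w 0.0004
shift cm [11.21 -0.21 -0.43]
twist -0.03
```

Request:
{"method": "carry_out", "body": {"linear": [[-0.03, 0, -0.02], [-0.05, 0, -0.03], [-0.05, 0, -0.03]], "twist": [0, 0, 0], "claw": [0, 0, 0]}}

```text
clock: 19.18
eef_pos: [0.5804, -0.0421, 0.0284]
tcp_rot: [3.14, -0.012, -3.053]
wrist_force: [-16.2, -2.9, 0.0]
gripper_width: 0.0002
gripper_force: 8.1
```

A 16 N push with no bearing down, and the board level: I'll back straight off and lift clear.

Request:
{"method": "carry_out", "body": {"linear": [[0.2, 0, 0], [0.4, 0, 0], [0.7, 0, 0], [1.5, 0, 0], [3, 0, 0], [4, 0, 0], [4, 0, 0], [4, 0, 0]], "twist": [0, 0, 0, 0, 0, 0, 0, 0], "claw": [0, 0, 0, 0, 0, 0, 0, 0]}}

```text
clock: 20.18
eef_pos: [0.547, -0.0457, 0.0307]
tcp_rot: [-3.141, 0.001, -3.053]
wrist_force: [-0.6, 0.4, 0.2]
gripper_width: 0.0004
gripper_force: 0.0
```

Request:
{"method": "carry_out", "body": {"linear": [[0, 0, -3], [2, 0, -8], [5, 0, -12], [8, 0, -14], [8, 0, -14], [8, 0, -14], [8, 0, -14]], "twist": [0, 0, 0, 0, 0, 0, 0], "claw": [0, 0, 0, 0, 0, 0, 0]}}

```text
clock: 21.05
eef_pos: [0.4676, -0.0526, 0.1696]
tcp_rot: [3.141, -0.001, -3.053]
wrist_force: [-0.0, -0.4, -0.1]
gripper_width: 0.0003
gripper_force: 0.0
```

```bash
python3 -c "
from m import *
meas(('scene',)); board(); go([.469,-.054,.034],0.089)
p,d=ctrl.snapshot('scene'); cv2.imwrite('pics/c.png',cv2.resize(p[120:310,130:384],(800,598),interpolation=cv2.INTER_CUBIC))"
```

```text
scene 159 along -0.0972762328931017 -0.011203653606123328
[[-0.05    0.0053  0.0355  0.049 ]
 [-0.03    0.0027  0.0391  0.0437]
 [-0.01    0.0015  0.0374  0.028 ]]
top board slope [-0.0001  0.0001  0.0437] n 4635
scene board slope [-0.0011  0.0002  0.0442] n 4782
t 21.2 tcp [ 0.4671 -0.0525  0.1696] rot [ 3.1413 -0.0011 -3.0532] F [-1.03  0.39 -0.59] w 0.0004
shift cm [-0.19 -0.17 13.56]
twist -0.03
```

View pics/c.png

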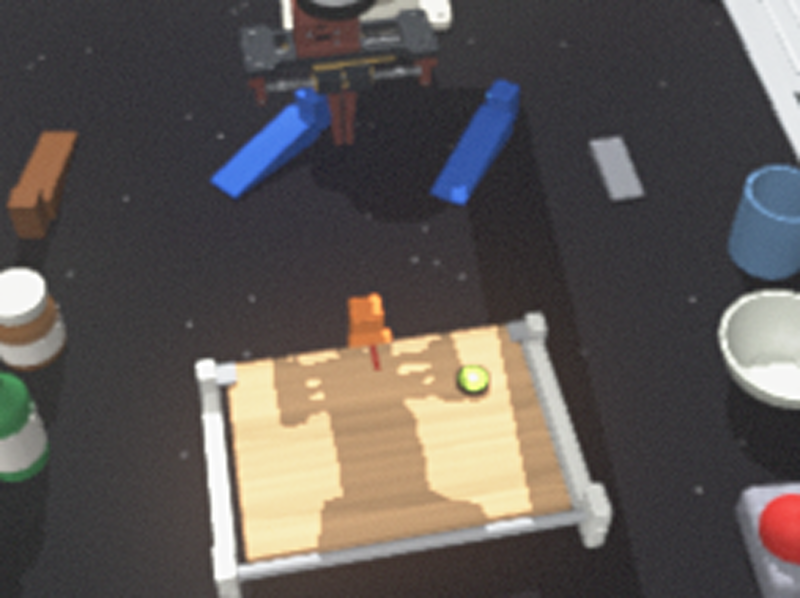

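The picture shows the wedge block at (367,320), straight and beside the red mark at (376,357). The board is level, the gripper is clear, and the other things are where they were.

```bash
python3 -c "
from cell import ctrl
print(ctrl.sign_off())"
```

```text
the job is handed in; nothing more can be done
None
```

I pushed the orange wedge straight in under the red mark until the board was level (within about 0.001 rad) and the wedge jammed at a push of about 16 N, then let go and handed the job in at about 21 s; its force on the board could not be measured directly, and no verdict came back.

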